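# Index the swivel rack and stand a canister lid in it

## Robot

A 7-joint arm with a two-finger parallel gripper is mounted at the origin on the work surface. World frame = base frame: x ahead of the robot, y to its left, z up, the work surface at z = 0. Lengths are in mm, angles in degrees, forces in N, time in s.
With the tool pointing down it reaches from about 425 to 950 mm from the base axis. Payload 4.7 kg.
Tool frame: the origin (TCP) lies midway between the tips of the shut fingers; the grasp point (between the pads) lies 19 mm behind it; z points along the fingers, y is the line along which they close (so a half turn about z gives the same grasp; the last joint's range is limited). The gripper opens to 87 mm and grips with 3 to 60 N. Pads are 19 mm wide; open, the fingers measure 117 mm over their backs; the gripper's body (75 mm by 190 mm) begins 51 mm behind the grasp point.
Start: joints at [68.703, 26.849, -2.785, 87.806, 1.381, 65.374, -4.715], TCP at [226.932, -635.729, 222.573] pointing down, gripper open.
Joint ranges: [-148.3, 148.3], [-19.14, 114.17], [-79.39, 73.82], [5.75, 140.21], [-59.74, 239.74], [12.07, 113.84], [-152.46, 152.46]. Speed limits (degrees/s): [147.25, 147.25, 180, 180, 180, 180, 180].

## Interface

Orientations are given as [roll, pitch, yaw] about the fixed x, y, z axes, in that order (R = Rz(yaw) Ry(pitch) Rx(roll)).
In Python, from workcell import manip, cams gives the robot as it stands. The module is installed in compiled form; this text tells all that it offers.
- The arm moves only by the shell command python3 -m jog 'ROWS' [FORCE]. ROWS is text: rows parted by semicolons, each of 7 numbers parted by spaces: the shift along the tool's x, y, z in m, then the turn, a rotation vector about the tool's x, y, z in rad, then the finger opening in m, from 0 to 0.087. In form: x y z rx ry rz gripper; .... A call has 1 to 20 rows; each row shifts and turns the commanded pose from where the row before left it, along the tool's axes as they then stand; what a row does not reach is not made up. A row lasts 1/12 s, in which the tool goes at most 41.7 mm and 7.16 degrees, less where a joint would pass 70% of its speed; a pose out of reach is approached as far as the arm can. A call is refused whole if a number of a shift passes 0.0417 or a number of a turn 0.125, either way. A call with a gripper value outside its range is refused whole. The fingers move at their own pace and stop on an object; FORCE is the grip in N (left out, the last holds). Time passes only in rows, so rows that do not move let the fingers close. It gives the time, the measured TCP pose, the force, the opening and the grip force at its end, in the units of the state.
- manip.read_state(): the state, without advancing time (a new reading comes with each control period).
- cams.get_image(name): name is "side" or "top" or "wrist"; returns a dict with "pixels" (400x640x3 uint8, blue, green, red), "z_map" (400x640 float32, mm along the optical axis (not along the pixel's ray), 0 where there is no reading), "intrinsics" (3x3 intrinsics, pixels), "world_to_cam" (4x4, takes a point from world to camera coordinates). Camera axes: x right, y down, z forward; pixel columns grow to the right and rows downward; lengths in mm; the calibration is good to about 2 mm. A picture is of the moment at which its call begins.
- manip.hand_in(): hands the job in; it is judged then, once.
The state is a dict: "t": time; "joint_positions": joint angles; "dq": joint speeds; "effort": joint torques, N m; "tool_pos": TCP position; "tcp_rot": TCP orientation; "wrist_force": force on the tool from outside, world axes, zero at the start; "torque": the same for the moment, N m; "width": opening from 0.0 (shut) to 1.0 (fully open); "grip_force": force on a finger pad.
Only numpy, scipy, OpenCV 4.12 (cv2) and the standard library are available. Lean on these libraries where they do the work, as an engineer would, in place of code of your own. Each camera call takes 0.05 s, during which the arm holds its last target. There are 200 camera calls.

## Task

Pull up the spring plunger of the swivel rack, turn the rack one hole anticlockwise (seen from above) and let the plunger snap fully home in that hole, keeping the saucer that is already racked in its slot. Then pick up the wooden canister lid by its knob, lean it on the sloping stand against the two stop pins with its knob side up and let go; take it again by its upper rim and stand it upright in the rack's free outer slot, knob facing either way, and let go of it. Leave the other things on the counter where they are.

Things in the scene. Friction and masses are not known exactly. Their poses are not given: they have to be found in the camera images.
- station: Fixed steel base disc of the swivel rack, 268 mm across, 12 mm high; origin on the counter, on the rack's upright turning axis. Three dark 14 mm index holes lie 115 mm from the axis: at its own +x and 60 degrees to either side. On it turns a steel plate (194 mm across, top 22 mm up) with a tab that carries the plunger; on the other half stand two slots of wire tines.
- turntable (a joint): Angle of the turning plate on the base, rad, growing anticlockwise seen from above; starts at 0, with the plunger in the base's +x hole; next hole anticlockwise 1.047, clockwise -1.047. Stops at +-1.15. Stays where it is left (0.1 N m friction).
- plunger (a joint): Lift of the spring plunger, m: 0 = pin fully home in a hole, 0.009 = pin tip level with the base's top (it slides there when between holes), stop at 0.018. The spring pulls it down with 4.4 N at 0, 8 N at 0.018. The round-nosed 10 mm pin has 0.017 rad of play either way in its 14 mm hole.
- knob_top (a point): Centre of the top of the plunger's round black knob, 24 mm in diameter, 32 mm tall, upright, 115 mm from the rack's axis, top 76 mm above the counter when home; moves with plate and plunger. Under the knob is a 30 mm wide collar, top 42 mm above the counter. Its x points radially away from the rack's axis, z up.
- outer_slot (a point): Where the middle of a lid standing in the outer slot lies: 82 mm up, 70 mm from the rack's axis, opposite the plunger. Turns with the plate; x across the slot, towards the plunger (normal of a standing lid), y along it, z up. Open-topped, 16 mm wide between 5 mm tines at y +-30 mm, 78 mm high. The lid rests on two wires at y +-25 mm, tops 36 mm up. A 22 mm knob fits on either face.
- inner_slot (a point): The same for the inner slot, 18 mm from the rack's axis, parallel to the outer one; the saucer stands in it.
- saucer: White flat saucer, 104 mm in diameter, 9 mm thick, standing upright in the inner slot, its top 134 mm above the counter; origin at the middle of one face, z its flat faces' normal.
- saucer_centre (a point): Middle of the saucer.
- lid: Wooden canister lid: disc 104 mm in diameter, 9 mm thick, with a round knob 22 mm in diameter, 30 mm tall, in the middle of its top (top of the knob 39 mm above its underside); about 90 g. Lies flat on the counter, knob up. Origin at the middle of the underside, z along the knob.
- lid_centre (a point): Middle of the lid's disc, 4.5 mm above its underside on the knob axis.
- stand: Fixed steel stand with a 45 degree slope, 60 mm wide; base 85 x 100 x 8 mm. Origin on the counter. The slope rises towards its own +x, its face looks to -x and up. It reaches only 62 mm up from the stop pins, so the upper 40 mm of a leaning lid is free on both faces. The pins stand square to the slope at its lower end, at y +-25 mm, 8 mm thick, 20 mm long.
- seat (a point): Where the middle of the lid's underside lies when it leans on the stand against both pins (x 5 mm, z 65 mm in the stand's frame). Axes as the stand's. The lid slides down to the pins when let go on the slope.
- coaster: Thick cork coaster, plain disc without a knob, 96 mm in diameter, 12 mm thick; origin under its centre. Bystander.
- pitcher: Small steel milk pitcher, 76 mm wide, 90 mm high, handle at +y; origin under its centre. Bystander.
- tamper: Coffee tamper standing on its foot, 58 mm wide, 86 mm high; origin under its centre. Bystander.
- cup: White cup, 64 mm wide, 58 mm high; origin under its centre. Bystander.
- jar: Brown glass jar with a steel cap, 66 mm wide, 85 mm high; origin under its centre. Bystander.
- carton: Milk carton, 70 x 70 mm, 205 mm high; origin under its centre. Bystander.
- glass: Clear tumbler, 72 mm wide, 100 mm high; origin under its centre. Bystander.
- spoon: Steel spoon 140 mm long, lying along its x; origin under its middle. Bystander.
Things that resemble listed ones, but are neither listed nor needed, are in the scene too. Several things look just like the lid: the one meant starts farthest to the robot's left. Leave any pink look-alike of the stand alone.

How it is judged:
By the outcome, as a careful person would: the job done as asked, in the order asked, and still so for the second after the job is handed in, with the robot touching nothing.
It also fails if it takes over 72 s, if anything falls off the work surface, if the arm or the gripper's body presses on something with over 40 N, if the wrist force passes 120 N, or if a joint passes its speed limit or range.

## Working session

There is one attempt and no reset: what is moved stays moved. The work goes in short steps, Python scripts to look and compute and a shell command to move; the robot and the scene stay as the last step left them, time stands still between calls to the robot, and variables do not carry over. Pictures are saved under pics/ and viewed, at most 10 in all, crops included, and the job is handed in when it is done.

```bash
mkdir -p pics; cat > h.py <<'E'
import numpy as np, cv2
from workcell import manip, cams
from scipy.spatial.transform import Rotation as R
def grab(n,save=None):
    d=cams.get_image(n)
    if save: cv2.imwrite('pics/'+save,d['pixels'])
    np.savez('/tmp/%s.npz'%n,**d)
    return d
def load(n): return dict(np.load('/tmp/%s.npz'%n))
def ray(d,u,v):
    T=d['world_to_cam'];Rm=T[:3,:3];c=-Rm.T@T[:3,3]
    r=Rm.T@np.linalg.inv(d['intrinsics'])@np.array([u,v,1.]);return c,r
def onz(d,u,v,z):
    c,r=ray(d,u,v);return c+r*(z-c[2])/r[2]
def cloud(d):
    v,u=np.mgrid[0:400,0:640];z=d['z_map']
    p=np.stack([u*z,v*z,z],-1)@np.linalg.inv(d['intrinsics']).T if 0 else (np.stack([u,v,np.ones_like(u)],-1)@np.linalg.inv(d['intrinsics']).T)*z[...,None]
    T=d['world_to_cam'];w=(p-T[:3,3])@T[:3,:3];w[z==0]=np.nan;return w
def proj(d,p):
    T=d['world_to_cam'];q=d['intrinsics']@(T[:3,:3]@np.asarray(p,float)+T[:3,3]);return q[:2]/q[2]
E
python3 - <<'E'
from h import *
s=manip.read_state();print(s)
a=grab('top','top0.png');b=grab('side','side0.png')
for d in(a,b):
    T=d['world_to_cam'];print(-T[:3,:3].T@T[:3,3],T[2,:3],d['intrinsics'][0,0])
E
```

```text
{'t': 0.0, 'joint_positions': array([68.70575734, 26.89826033, -2.7844087 , 87.87390117,  1.38053033,
       65.37422625, -4.71660137]), 'dq': array([-0.10766718, -0.02122435,  0.05069189,  0.11828   ,  0.06040362,
        0.06188019, -0.00800432]), 'effort': array([-9.08494785e-04, -5.07976806e+01, -8.13915627e-02, -2.36156470e+01,
       -6.15227153e-02,  3.78882699e-02,  1.38892815e-04]), 'tool_pos': array([ 226.66667903, -635.16812243,  221.48689472]), 'tcp_rot': array([-1.79887219e+02,  3.80695839e-03,  1.96390314e+01]), 'wrist_force': array([-0.15727341,  0.06832908,  1.17621813]), 'torque': array([ 0.02427524,  0.00568115, -0.04230957]), 'grip_force': 0.0, 'width': 0.9977654046290708}
[ 345.06090302    4.05410964 1259.01415518] [ 0.15552955  0.00773439 -0.98780096] 426.70914960862626
[268.19629062 952.71818658 793.9714562 ] [ 0.21836499 -0.77984855 -0.58664552] 375.5482074810278
```

View pics/top0.png

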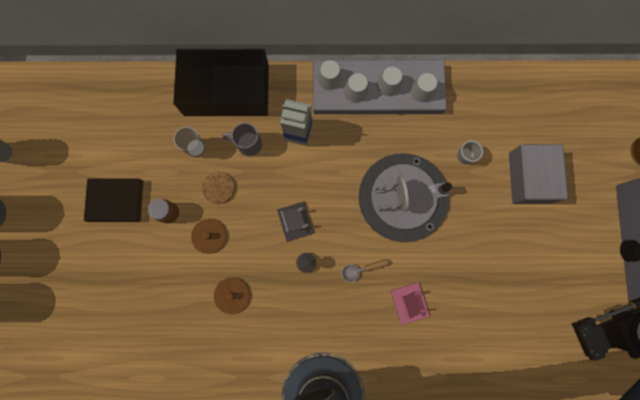

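View pics/side0.png

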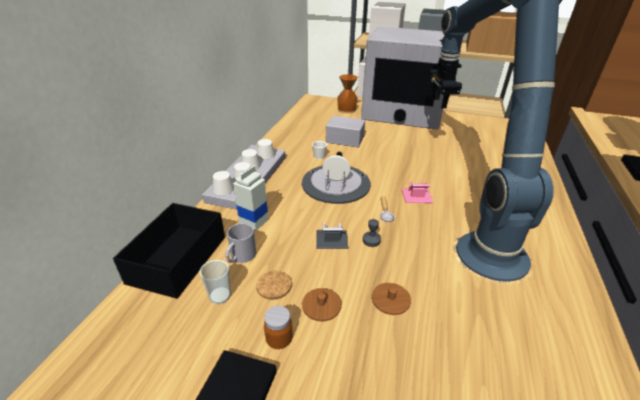

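The top view has image up = +x and left = +y. The rack is at about (404,197), with its plunger knob at (446,188) and free holes at (417,160) and (430,227). The lid meant is at (209,236), the grey stand at (296,221), and the pink decoy stand at (410,303). The side view confirms this layout.

```bash
python3 - <<'E'
from h import *
a=load('top');b=load('side')
ca=cloud(a);cb=cloud(b)
def st(d,c,box,lo,hi,hsv=None):
    u0,u1,v0,v1=box;m=np.zeros((400,640),np.uint8);m[v0:v1,u0:u1]=1
    H=cv2.cvtColor(d['pixels'],cv2.COLOR_BGR2HSV)
    if hsv: m&=(cv2.inRange(H,*map(np.array,hsv))>0).astype(np.uint8)
    with np.errstate(invalid='ignore'): m&=((c[...,2]>lo)&(c[...,2]<hi)).astype(np.uint8)
    return m>0
for nm,d,c,boxes in(('top',a,ca,{'lidA':(185,232,215,258),'lidB':(210,255,275,318)}),('side',b,cb,{'lidA':(298,345,285,322),'lidB':(368,415,280,315)})):
    for k,bx in boxes.items():
        m=st(d,c,bx,5,16);p=c[m];print(nm,k,m.sum(),np.nanmedian(p[:,2]),(p.min(0)+p.max(0))/2,np.ptp(p,0))
        m=st(d,c,bx,25,60);p=c[m];print('  knob',m.sum(),p.mean(0) if len(p) else 0,p[:,2].max() if len(p) else 0)
# station
m=st(a,ca,(350,460,145,250),7,60);p=ca[m]
m2=m.astype(np.uint8);cs,_=cv2.findContours(m2,0,2);k=max(cs,key=cv2.contourArea);q=ca[k[:,0,1],k[:,0,0]];A=np.c_[2*q[:,:2],np.ones(len(q))]
x=np.linalg.lstsq(A,(q[:,:2]**2).sum(1),rcond=None)[0];print('station',x[:2],np.sqrt(x[2]+x[0]**2+x[1]**2),np.median(q[:,2]))
g=cv2.cvtColor(a['pixels'],cv2.COLOR_BGR2GRAY)
for h in[(417,160),(430,227)]:print('hole',onz(a,*h,12))
for z in(('top',a,ca,(430,460,170,205)),('side',b,cb,(330,350,145,165))):
    m=st(z[1],z[2],z[3],60,90);p=z[2][m];print(z[0],'knob',len(p),p.mean(0) if len(p) else 0,p[:,2].max() if len(p) else 0)
T=cv2.resize(a['pixels'][140:255,270:465],None,fx=4,fy=4,interpolation=cv2.INTER_CUBIC)
cv2.imwrite('pics/z1.png',cv2.convertScaleAbs(T,alpha=1.6))
E
```

```text
top lidA 890 9.11285073537811 [444.33355509 338.07065191  10.37244161] [123.73319005 136.88154488  10.71135442]
  knob 51 [443.05426103 333.74774272  37.21193794] 42.63822250677402
top lidB 960 9.087285931051788 [271.59524268 261.18156365  10.37417875] [112.76689332 125.52903889  10.63181724]
  knob 52 [272.43764501 261.40735522  37.90632334] 43.94111073705003
side lidA 848 7.289089290117477 [446.48910242 336.68810394  10.28174651] [101.07349083 104.58242613  10.5634878 ]
  knob 63 [445.99755827 340.40942574  34.7754294 ] 39.502131611965645
side lidB 789 7.30510292150774 [275.03982512 264.40469328  10.4699003 ] [102.30564334 103.33871989  10.93479705]
  knob 66 [274.93349184 267.32543258  33.94664339] 39.28823200636258
station [ 559.46092463 -237.3662745 ] 130.57524050449464 12.539660926735955
hole [ 672.28549806 -282.64332206   12.        ]
hole [ 470.57232948 -313.73900122   12.        ]
top knob 65 [ 578.55710577 -351.31060182   74.04414992] 82.33541177168496
side knob 22 [ 581.48627658 -345.80260697   72.03043758] 78.67115555829054
```

View pics/z1.png

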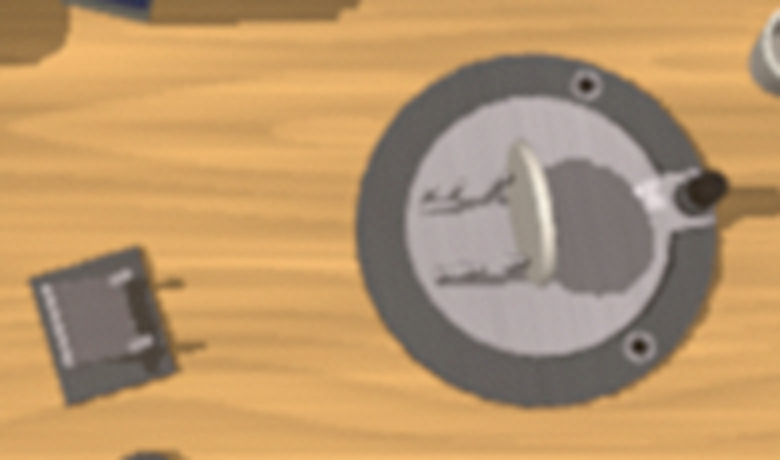

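The crop shows holes at crop (586,84) and (640,346), the plunger knob at (703,190), the saucer edge-on at (532,215), and the stand at (105,325). I use depth for the stand's slope direction.

```bash
python3 - <<'E'
from h import *
for n,(u0,u1,v0,v1) in(('top',(270,325,195,245)),('side',(310,355,218,255))):
    d=load(n);c=cloud(d)[v0:v1,u0:u1].reshape(-1,3);c=c[np.isfinite(c[:,2])]
    for lo,hi in((4,14),(14,25),(25,35),(35,45),(45,55),(55,65),(65,75),(75,90)):
        p=c[(c[:,2]>lo)&(c[:,2]<hi)]
        if len(p)>3:print(n,lo,hi,len(p),p.mean(0).round(1),p.min(0).round(),p.max(0).round())
    p=c[(c[:,2]>22)&(c[:,2]<62)]
    for it in range(8):
        A=np.c_[p[:,:2],np.ones(len(p))];x=np.linalg.lstsq(A,p[:,2],rcond=None)[0];r=np.abs(A@x-p[:,2]);p=p[r<max(4,2*np.median(r))]
    print('plane',x,'updir yaw',np.degrees(np.arctan2(x[1],x[0])),'slope',np.degrees(np.arctan(np.hypot(*x[:2]))),len(p),p.mean(0))
    p=c[(c[:,2]>4)];
    # footprint rect via contour
    m=np.zeros((400,640),np.uint8)
    w=cloud(d);b=np.nan_to_num(w[...,2])>4;m[v0:v1,u0:u1]=b[v0:v1,u0:u1];k=max(cv2.findContours(m,0,2)[0],key=cv2.contourArea)
    print(n,cv2.minAreaRect(k))
d=load('side')
T=cv2.resize(d['pixels'][140:255,290:450],None,fx=4.5,fy=4.5,interpolation=cv2.INTER_CUBIC)
cv2.imwrite('pics/z2.png',cv2.convertScaleAbs(T,alpha=1.3))
a=load('top');box=np.array([[30,280],[140,246],[177,369],[67,405]])/4+[270,140]
q=np.array([onz(a,u,v,8)[:2] for u,v in box]);print(q,q.mean(0),np.linalg.norm(np.diff(q,axis=0),axis=1))
E
```

```text
top 4 14 618 [485.6  75.1   7.6] [421.  -4.   4.] [567. 156.  14.]
top 14 25 12 [496.5  64.3  20.6] [478.  46.  14.] [535. 123.  25.]
top 25 35 57 [494.6  65.7  31.3] [465.  52.  25.] [521.  78.  35.]
top 35 45 91 [486.7  68.4  40.1] [458.  43.  35.] [522.  86.  45.]
top 45 55 80 [488.4  80.9  49.7] [458.  45.  45.] [522.  94.  55.]
top 55 65 83 [483.3  92.2  59.9] [454.  78.  55.] [512. 104.  65.]
top 65 75 104 [481.8 104.2  70. ] [450.  87.  65.] [510. 118.  75.]
plane [-0.2373852   0.85648743 94.45289191] updir yaw 105.4913161481988 slope 41.629920112292126 215 [487.02823394  78.75092826  46.28877842]
top ((295.0, 221.0), (35.417503356933594, 30.990318298339844), 71.56504821777344)
side 4 14 377 [488.   94.1   6.5] [433.  30.   4.] [547. 138.  14.]
side 14 25 41 [486.7  96.4  19.5] [464.  87.  14.] [509. 105.  25.]
side 25 35 43 [488.4  92.8  30. ] [465.  53.  25.] [521. 106.  35.]
side 35 45 73 [488.3  86.3  40.5] [465.  45.  35.] [525. 108.  45.]
side 45 55 6 [507.   95.   49.1] [480.  66.  46.] [521. 107.  55.]
side 55 65 17 [481.8 103.   57.2] [458.  96.  55.] [510. 112.  60.]
side 65 75 53 [483.8 109.6  69.3] [453.  99.  66.] [509. 121.  73.]
plane [4.15059201e-03 4.96201513e-02 3.46630034e+01] updir yaw 85.21849349602516 slope 2.850599697382152 63 [489.18610648  85.51052263  41.16974584]
side ((331.5, 235.5), (25.0, 31.0), 90.0)
[[521.02243509 134.17795887]
 [546.57947913  52.85679787]
 [455.13549558  25.08037364]
 [428.645633   105.53073263]] [487.8457607   79.41146575] [85.2425582  95.56951329 84.69930981]
```

View pics/z2.png

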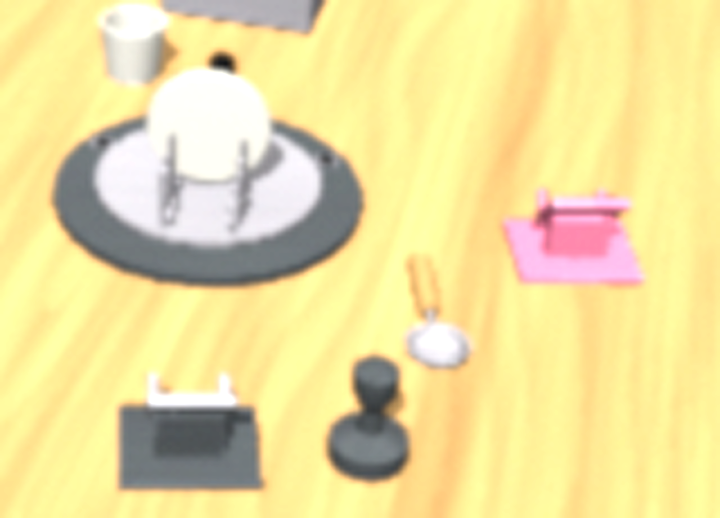

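The side crop shows the grey stand at (190,430), with its pins on the far, right-hand side, so the slope rises towards +y (yaw about 107°). The slope plane reaches z=65 at about (483,97). The rack's axis is near (561,-240), its +x hole at yaw -81°, and the plunger knob near (579,-353). Moving over the knob.

```bash
python3 -m jog '0 0 0 0 0 -0.115 0.06;0 0 0 0 0 -0.115 0.06;0 0 0 0 0 -0.115 0.06;0 0 0 0 0 -0.115 0.06;0 0 0 0 0 -0.115 0.06;0 0 0 0 0 -0.115 0.06;0 0 0 0 0 -0.115 0.06;0 0 0 0 0 -0.115 0.06;0 0 0 0 0 -0.115 0.06;0 0 0 0 0 -0.115 0.06;0 0 0 0 0 -0.115 0.06;0 0 0 0 0 -0.115 0.06'
python3 -m jog '0.0162 0.0279 0 0 0 0 0.06;0.0162 0.0279 0 0 0 0 0.06;0.0162 0.0279 0 0 0 0 0.06;0.0162 0.0279 0 0 0 0 0.06;0.0162 0.0279 0 0 0 0 0.06;0.0162 0.0279 0 0 0 0 0.06;0.0162 0.0279 0 0 0 0 0.06;0.0162 0.0279 0 0 0 0 0.06;0.0162 0.0279 0 0 0 0 0.06;0.0162 0.0279 0 0 0 0 0.06;0.0162 0.0279 0 0 0 0 0.06;0.0162 0.0279 0 0 0 0 0.06;0.0162 0.0279 0 0 0 0 0.06;0.0162 0.0279 0 0 0 0 0.06;0 0 0 0 0 0 0.06;0 0 0 0 0 0 0.06'
python3 - <<'E'
from h import *
s=manip.read_state();print(s['tool_pos'],s['tcp_rot'],s['joint_positions'])
d=grab('wrist','w1.png');T=d['world_to_cam'];print(-T[:3,:3].T@T[:3,3],T[:3,:3],d['intrinsics'])
c=cloud(d);
with np.errstate(invalid='ignore'):
    m=(c[...,2]>72)&(c[...,2]<82)&(np.hypot(c[...,0]-579,c[...,1]+353)<40)
print(m.sum(),c[m].mean(0) if m.sum() else 0, (c[m].min(0)+c[m].max(0))/2 if m.sum() else 0)
E
```

```text
t: 1.1
tool_pos: [226.7, -635.4, 221.9]
tcp_rot: [-180.0, -0.1, 99.0]
wrist_force: [-0.7, 1.0, 0.2]
width: 0.687
grip_force: 0.0
t: 2.43
tool_pos: [580.2, -349.6, 221.9]
tcp_rot: [180.0, -0.1, 99.0]
wrist_force: [-0.7, -0.7, -0.1]
width: 0.693
grip_force: 0.0
[ 580.2206229  -349.60236672  221.93036214] [ 1.79999655e+02 -8.65511126e-02  9.89958898e+01] [ 44.64530384  29.34535416 -25.33425138  86.40643917  13.06349803
  67.242765    26.0777218 ]
[ 567.01284464 -266.66138864  384.71480393] [[ 9.87767976e-01  1.55929480e-01 -6.49696890e-04]
 [ 1.48698727e-01 -9.40692705e-01  3.04935934e-01]
 [ 4.69373365e-02 -3.01302560e-01 -9.52372644e-01]] [[352.47993252   0.         317.11520526]
 [  0.         352.47993252 203.0077351 ]
 [  0.           0.           1.        ]]
509 [ 580.73924752 -352.9045763    76.15751966] [ 580.94689854 -353.43252253   75.31824355]
```

View pics/w1.png

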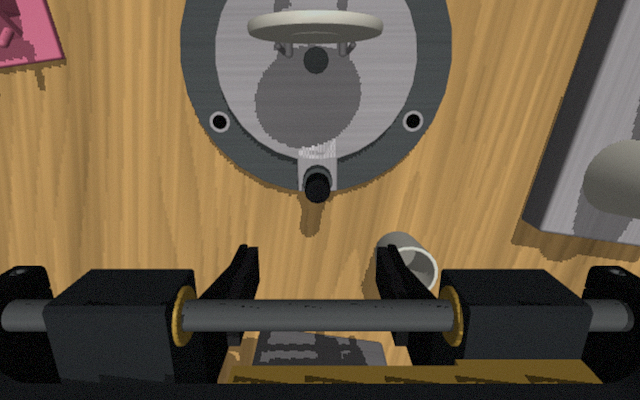

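The wrist view shows the knob top at (317,188) just ahead of the fingers, holes at (219,121) and (412,121), and the small cup at (415,265), which needs a clearance check.

```bash
python3 - <<'E'
from h import *
d=load('wrist');c=cloud(d)
g=cv2.cvtColor(d['pixels'],cv2.COLOR_BGR2GRAY)
H=[]
for u,v in((219,121),(412,121)):
    w=g[v-9:v+10,u-9:u+10]<40;yy,xx=np.nonzero(w);H.append(onz(d,u-9+xx.mean(),v-9+yy.mean(),12)[:2]);print(w.sum(),H[-1])
H=np.array(H);e=H[0]-H[1];L=np.linalg.norm(e);print(L)
n=np.array([e[1],-e[0]])/L
if n[1]>0:n=-n
C=H.mean(0)-57.5*n;print('C',C,'yaw',np.degrees(np.arctan2(n[1],n[0])),'knob',C+115*n)
m=(c[...,2]>70)&(c[...,2]<85)&(np.hypot(c[...,0]-579,c[...,1]+353)<30)
k=max(cv2.findContours(m.astype(np.uint8),0,2)[0],key=cv2.contourArea);(u,v),r=cv2.minEnclosingCircle(k);print(u,v,r,onz(d,u,v,76),np.nanmedian(c[m][:,2]))
a=load('top');ca=cloud(a);print('knob rays: top',onz(a,445.8,187.5,76))
m=(c[...,2]>40)&(c[...,2]<66)&(np.arange(640)[None]>370)&(np.arange(640)[None]<445)&(np.arange(400)[:,None]>225)&(np.arange(400)[:,None]<296)
print('cup',c[m].min(0),c[m].max(0))
E
```

```text
129 [ 471.61770597 -313.03346878]
130 [ 668.79946856 -280.95521501]
199.7740269986443
C [ 560.97565734 -240.24046093] yaw -80.75986100058135 knob [ 579.44151719 -353.74822287]
317.5 190.7608642578125 12.983480453491211 [ 580.74970865 -352.72226604   76.        ] 76.32084399590966
knob rays: top [ 575.81253418 -346.1778533    76.        ]
cup [ 665.38057609 -447.1464486    40.09821724] [ 719.28989404 -400.5685787    60.30463839]
```

Knob at (580,-353.3), rack axis (561,-240.2), base yaw -80.8°. Descend, grip and lift.

```bash
python3 -m jog '-0.0036 -0.0006 0.02 0 0 0 0.05;0 0 0.028 0 0 0 0.05;0 0 0.028 0 0 0 0.05;0 0 0.028 0 0 0 0.05;0 0 0.028 0 0 0 0.05;0 0 0.025 0 0 0 0.05;0 0 0.015 0 0 0 0.05;0 0 0 0 0 0 0.05;0 0 0 0 0 0 0.015;0 0 0 0 0 0 0.01;0 0 0 0 0 0 0.01;0 0 0 0 0 0 0.01;0 0 0 0 0 0 0.01;0 0 0 0 0 0 0.01;0 0 0 0 0 0 0.01' 45
python3 -m jog '0 0 -0.004 0 0 0 0.01;0 0 -0.004 0 0 0 0.01;0 0 -0.004 0 0 0 0.01;0 0 -0.003 0 0 0 0.01;0 0 0 0 0 0 0.01;0 0 0 0 0 0 0.01'
python3 -c "
from h import *
d=grab('top');c=cloud(d);print(manip.read_state()['grip_force'])"
```

```text
t: 3.73
tool_pos: [579.7, -356.5, 52.0]
tcp_rot: [179.9, 0.1, 98.7]
wrist_force: [-0.6, 1.2, 5.3]
width: 0.263
grip_force: 45.0
t: 4.23
tool_pos: [578.2, -356.6, 65.2]
tcp_rot: [-180.0, 0.0, 98.7]
wrist_force: [2.7, -3.8, -7.9]
width: 0.267
grip_force: 45.0
44.99976438470185
```

```bash
python3 -m jog '0.00044 0.01002 0 0 0 -0.0873 0.01;0.00044 0.01002 0 0 0 -0.0873 0.01;0.00044 0.01002 0 0 0 -0.0873 0.01;0.00044 0.01002 0 0 0 -0.0873 0.01;0.00044 0.01002 0 0 0 -0.0873 0.01;0.00044 0.01002 0 0 0 -0.0873 0.01;0.00044 0.01002 0 0 0 -0.0873 0.01;0.00044 0.01002 0 0 0 -0.0873 0.01;0.00044 0.01002 0 0 0 -0.0873 0.01;0.00044 0.01002 0 0 0 -0.0873 0.01;0.00044 0.01002 0 0 0 -0.0873 0.01;0.00044 0.01002 0 0 0 -0.0873 0.01;0 0 0 0 0 0 0.01;0 0 0 0 0 0 0.01;0 0 0 0 0 0 0.01'
python3 - <<'E'
from h import *
s=manip.read_state();p=s['tool_pos'];C=np.array([561,-240.2]);v=p[:2]-C
print(p,s['tcp_rot'],np.linalg.norm(v),np.degrees(np.arctan2(v[1],v[0])))
d=grab('top','top2.png');c=cloud(d)
E
```

```text
t: 5.53
tool_pos: [671.2, -283.0, 66.0]
tcp_rot: [179.8, 0.3, 158.8]
wrist_force: [8.7, -1.7, -8.8]
width: 0.267
grip_force: 45.0
[ 671.24848969 -282.96734145   66.04044999] [179.81829396   0.31674165 158.8031946 ] 118.25301253806839 -21.20215497453978
```

```bash
python3 -m jog '0 0 0.004 0 0 0 0.01;0 0 0.004 0 0 0 0.01;0 0 0.004 0 0 0 0.01;0 0 0 0 0 0 0.01;0 0 0 0 0 0 0.01'
python3 -m jog '0 0 0 0 0 0 0.03;0 0 0 0 0 0 0.04;0 0 0 0 0 0 0.05;0 0 0 0 0 0 0.05;0 0 0 0 0 0 0.05;0 0 -0.02 0 0 0 0.05;0 0 -0.035 0 0 0 0.05;0 0 -0.035 0 0 0 0.05;0 0 -0.035 0 0 0 0.05;0 0 -0.025 0 0 0 0.05;0 0 0 0 0 0 0.05;0 0 0 0 0 0 0.05'
python3 - <<'E'
from h import *
d=grab('wrist','w2.png');c=cloud(d)
with np.errstate(invalid='ignore'): m=(c[...,2]>60)&(c[...,2]<100)&(np.hypot(c[...,0]-668.5,c[...,1]+281)<25)
k=max(cv2.findContours(m.astype(np.uint8),0,2)[0],key=cv2.contourArea);(u,v),r=cv2.minEnclosingCircle(k)
q=onz(d,u,v,76);print(m.sum(),q,np.nanmedian(c[m][:,2]),np.nanpercentile(c[m][:,2],[50,75,90]));w=q[:2]-[561,-240.2];print(np.degrees(np.arctan2(w[1],w[0]))+80.8,np.linalg.norm(w))
E
```

```text
t: 6.0
tool_pos: [671.4, -282.7, 54.2]
tcp_rot: [179.8, 0.3, 158.8]
wrist_force: [8.5, 0.2, -7.3]
width: 0.269
grip_force: 45.0
t: 7.0
tool_pos: [669.0, -284.2, 206.0]
tcp_rot: [-180.0, 0.2, 158.7]
wrist_force: [-0.8, 0.0, -1.4]
width: 0.573
grip_force: 0.0
638 [ 666.38430657 -280.73818703   76.        ] 76.07992902347034 [76.07992902 76.712826   77.23213166]
59.75976028513368 112.9123406835167
```

View pics/w2.png

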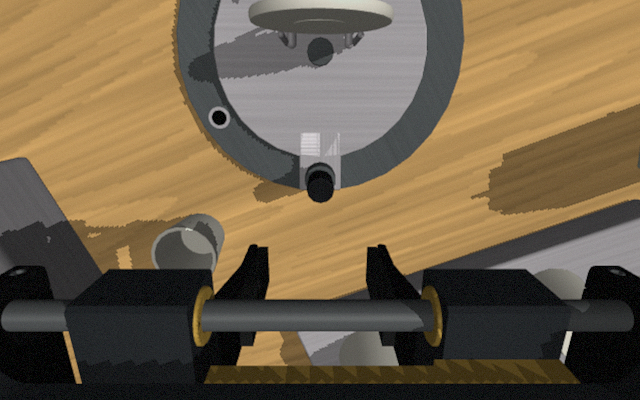

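The plunger knob top is back at 76 mm, 59.8° round from where it began, at wrist pixel (320,183). The saucer is still upright in its slot at (320,15). Next the lid: I turn the tool so the fingers close along the stand's y axis and move above the lid.

```bash
python3 -m jog '0 0 0 0 0 0.1128 0.06;0 0 0 0 0 0.1128 0.06;0 0 0 0 0 0.1128 0.06;0 0 0 0 0 0.1128 0.06;0 0 0 0 0 0.1128 0.06;0 0 0 0 0 0.1128 0.06;0 0 0 0 0 0.1128 0.06;0 0 0 0 0 0.1128 0.06'
python3 -m jog '0.033 -0.0016 0 0 0 0 0.06;0.033 -0.0016 0 0 0 0 0.06;0.033 -0.0016 0 0 0 0 0.06;0.033 -0.0016 0 0 0 0 0.06;0.033 -0.0016 0 0 0 0 0.06;0.033 -0.0016 0 0 0 0 0.06;0.033 -0.0016 0 0 0 0 0.06;0.033 -0.0016 0 0 0 0 0.06;0.033 -0.0016 0 0 0 0 0.06;0.033 -0.0016 0 0 0 0 0.06;0.033 -0.0016 0 0 0 0 0.06;0.033 -0.0016 0 0 0 0 0.06;0.033 -0.0016 0 0 0 0 0.06;0.033 -0.0016 0 0 0 0 0.06;0.033 -0.0016 0 0 0 0 0.06;0.033 -0.0016 0 0 0 0 0.06;0.033 -0.0016 0 0 0 0 0.06;0.033 -0.0016 0 0 0 0 0.06;0.033 -0.0016 0 0 0 0 0.06;0.033 -0.0016 0 0 0 0 0.06'
python3 -m jog '0 0 0 0 0 0 0.06;0 0 0 0 0 0 0.06;0 0 0 0 0 0 0.06'
cat > lid.py <<'E'
from h import *
s=manip.read_state();print(s['tool_pos'],s['tcp_rot'],s['joint_positions'].round(1))
d=grab('wrist','w3.png');c=cloud(d)
with np.errstate(invalid='ignore'): m=(c[...,2]>30)&(c[...,2]<50)&(np.hypot(c[...,0]-445,c[...,1]-338)<40); m2=(c[...,2]>6)&(c[...,2]<13)&(np.hypot(c[...,0]-445,c[...,1]-338)<75)
k=max(cv2.findContours(m.astype(np.uint8),0,2)[0],key=cv2.contourArea);(u,v),r=cv2.minEnclosingCircle(k)
print('knob',onz(d,u,v,39),np.nanmedian(c[m][:,2]),'disc',(c[m2].min(0)+c[m2].max(0))/2,np.ptp(c[m2],axis=0),np.nanmedian(c[m2][:,2]))
a=load('top');H=cv2.cvtColor(a['pixels'],cv2.COLOR_BGR2HSV);print('tamper top',onz(a,307,262,86))
E
python3 lid.py
```

```text
t: 7.72
tool_pos: [667.0, -284.0, 201.0]
tcp_rot: [-179.8, -0.1, 106.7]
wrist_force: [-0.1, -1.7, -1.1]
width: 0.689
grip_force: 0.0
t: 9.38
tool_pos: [443.0, 337.7, 201.8]
tcp_rot: [-179.8, 0.1, 107.0]
wrist_force: [1.3, 0.5, -0.3]
width: 0.687
grip_force: 0.0
t: 9.63
tool_pos: [444.1, 336.2, 202.0]
tcp_rot: [-179.8, 0.1, 107.0]
wrist_force: [0.6, -0.9, -0.2]
width: 0.684
grip_force: 0.0
[444.13321466 336.23315272 202.0497823 ] [-1.79842079e+02  1.05444359e-01  1.07015221e+02] [ -9.7  22.  -40.6 103.6  16.3  60.5 -39.4]
knob [444.95624249 336.55660201  39.        ] 39.18153359859068 disc [445.05200865 335.5185346    9.35942165] [103.13824599 103.28087333   6.61429167] 9.609902765795436
tamper top [367.08192435  43.25711072  86.        ]
```

```bash
cat > stand.py <<'E'
from h import *
import sys
d=load(sys.argv[1]);c=cloud(d).reshape(-1,3);c=c[np.isfinite(c[:,2])]
e=np.array([np.cos(np.radians(107)),np.sin(np.radians(107))]);f=np.array([e[1],-e[0]])
r=c[:,:2]-[488,79.4];A=r@e;B=r@f
m=(np.abs(A)<60)&(np.abs(B)<60)&(c[:,2]>4)&(c[:,2]<95);A,B,Z=A[m],B[m],c[m,2];P=c[m]
print(m.sum())
b=(Z<13);print('base A',A[b].min(),A[b].max(),'B',B[b].min(),B[b].max(), np.median(Z[b]))
s=(Z>30)&(Z<68)&(np.abs(B)<18)&(np.abs(Z-46-A)<12);print('slope off z-A',np.median(Z[s]-A[s]),s.sum(),'fit',np.polyfit(A[s],Z[s],1))
x=np.linalg.lstsq(np.c_[P[s][:,:2],np.ones(s.sum())],P[s][:,2],rcond=None)[0];print('yaw',np.degrees(np.arctan2(x[1],x[0])))
t=(Z>66);print('top',A[t].min(),A[t].max(),'B',B[t].min(),B[t].max(),np.percentile(Z[t],[50,95]))
q=(np.abs(Z-46-A)>0)&(Z-46-A>6)&(A<0)
for sg in(-1,1):
    k=q&(B*sg>10);print('pin',sg,k.sum(),A[k].mean(),np.median(B[k]),Z[k].mean(),A[k].min(),A[k].max(),Z[k].min(),Z[k].max()) if k.sum() else None
E
python3 stand.py wrist; python3 stand.py top
```

```text
1734
base A 13.711616233384232 44.658436051684255 B -48.672640050042475 50.78114113543582 8.449050091224592
981
base A -59.935337913242684 59.99568697785961 B -57.9343541403684 59.798731759166714 8.210568614597253
slope off z-A 46.53405479846056 176 fit [ 0.90660484 46.53424356]
yaw 107.37923264658981
top 16.34623342270537 32.930859667457256 B -29.6766333361802 29.24469923607526 [70.78179107 75.71873526]
pin -1 23 -34.71435965513067 -26.880783029814964 27.55062034096643 -58.29698686686707 -16.301035078718733 4.1353324953446196 48.114147673728674
pin 1 17 -31.90084157659742 24.815511321737596 33.31070698505512 -59.935337913242684 -18.48754162265446 4.199080936817908 49.37258810088062
  return _methods._mean(a, axis=axis, dtype=dtype,
  ret = ret.dtype.type(ret / rcount)
Traceback (most recent call last):
  File "stand.py", line 9, in <module>
    s=(Z>30)&(Z<68)&(np.abs(B)<18)&(np.abs(Z-46-A)<12);print('slope off z-A',np.median(Z[s]-A[s]),s.sum(),'fit',np.polyfit(A[s],Z[s],1))
                                                                                                                ~~~~~~~~~~^^^^^^^^^^^^^
TypeError: expected non-empty vector for x
```

View pics/w3.png

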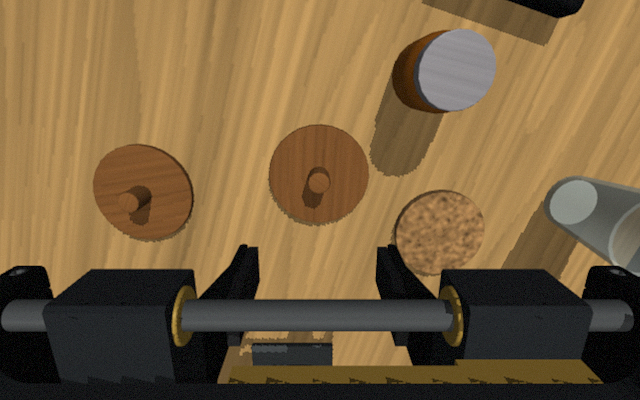

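```bash
python3 -m jog '-0.0003 0.0009 0.0295 0 0 0 0.05;0 0 0.03 0 0 0 0.05;0 0 0.03 0 0 0 0.05;0 0 0.03 0 0 0 0.05;0 0 0.03 0 0 0 0.05;0 0 0.025 0 0 0 0.05;0 0 0.0135 0 0 0 0.05;0 0 0 0 0 0 0.05;0 0 0 0 0 0 0.05;0 0 0 0 0 0 0.015;0 0 0 0 0 0 0.01;0 0 0 0 0 0 0.01;0 0 0 0 0 0 0.01;0 0 0 0 0 0 0.01;0 0 0 0 0 0 0.01;0 0 0 0 0 0 0.01' 30
python3 -m jog '0 0 -0.015 0 0 0 0.01;0 0 -0.03 0 0 0 0.01;0 0 -0.035 0 0 0 0.01;0 0 -0.035 0 0 0 0.01;0 0 -0.035 0 0 0 0.01;0 0 -0.035 0 0 0 0.01;0 0 -0.015 0 0 0 0.01;0 0 0 0 0 0 0.01;0 0 0 0 0 0 0.01'
```

```text
t: 11.02
tool_pos: [445.6, 337.6, 16.1]
tcp_rot: [180.0, 0.0, 107.0]
wrist_force: [-1.3, -0.9, 4.4]
width: 0.247
grip_force: 30.0
t: 11.77
tool_pos: [445.4, 337.5, 215.7]
tcp_rot: [179.9, 0.0, 107.0]
wrist_force: [0.8, -0.2, -1.9]
width: 0.245
grip_force: 30.0
```

The wrist view showed the right-hand lid of the pair at (318,175), centred between the fingers. It is now held by its knob (21.5 mm) and lifted. Next I move to the stand and tilt 45°.

```bash
python3 -m jog '-0.0292 -0.0035 0 0 0 0 0.01;-0.0292 -0.0035 0 0 0 0 0.01;-0.0292 -0.0035 0 0 0 0 0.01;-0.0292 -0.0035 0 0 0 0 0.01;-0.0292 -0.0035 0 0 0 0 0.01;-0.0292 -0.0035 0 0 0 0 0.01;-0.0292 -0.0035 0 0 0 0 0.01;-0.0292 -0.0035 0 0 0 0 0.01;-0.0292 -0.0035 0 0 0 0 0.01;-0.0292 -0.0035 0 0 0 0 0.01'
python3 -m jog '0 0 0 0 0.0982 0 0.01;0 0 0 0 0.0982 0 0.01;0 0 0 0 0.0982 0 0.01;0 0 0 0 0.0982 0 0.01;0 0 0 0 0.0982 0 0.01;0 0 0 0 0.0982 0 0.01;0 0 0 0 0.0982 0 0.01;0 0 0 0 0.0982 0 0.01;0 0 0 0 0 0 0.01;0 0 0 0 0 0 0.01'
cat > st.py <<'E'
from h import *
import sys
s=manip.read_state();M=R.from_euler('xyz',s['tcp_rot'],degrees=True).as_matrix();print(s['tool_pos'].round(1),s['tcp_rot'].round(1),s['joint_positions'].round(0));print('axes',M.T.round(3).tolist())
n=np.array([.207,-.676,.707]);print('z.n',M[:,2]@-n)
if len(sys.argv)>3: print('to target (tool axes, m)',(M.T@(np.array(list(map(float,sys.argv[1:4])))-s['tool_pos'])/1000).round(4))
E
python3 st.py 485.1 89 82; python3 -c "
from h import *
grab('top','top3.png')"; python3 stand.py top
```

```text
t: 12.6
tool_pos: [496.0, 46.2, 213.3]
tcp_rot: [-179.8, -0.0, 107.0]
wrist_force: [0.4, -0.6, -1.6]
width: 0.243
grip_force: 30.0
t: 13.43
tool_pos: [496.5, 47.1, 213.1]
tcp_rot: [-179.6, -45.1, 106.7]
wrist_force: [-0.5, -0.3, -0.2]
width: 0.246
grip_force: 30.0
[496.5  47.1 213.1] [-179.6  -45.1  106.7] [ 43.  31. -42. 104. -23.  70.  31.]
axes [[-0.202, 0.676, 0.708], [0.957, 0.291, -0.005], [-0.209, 0.677, -0.706]]
z.n 0.9998338205285724
to target (tool axes, m) [-0.0622  0.0019  0.1233]
441
base A -59.16177319444356 59.54355296518009 B -59.6996393808173 58.78892139965873 7.615133883179542
slope off z-A 44.70680388920172 31 fit [ 0.547821   53.22976847]
yaw 97.79117857442701
top 18.089972532754455 32.981540841857225 B -29.91133016136008 29.526071461778944 [70.4920829  75.02366002]
pin -1 5 -53.87994172046772 -52.49273811865534 4.905110906768686 -59.16177319444356 -50.33124658922269 4.163397707032321 6.415926292305313
```

```bash
python3 -m jog '-0.0311 0.001 0 0 0 0 0.01;-0.0311 0.001 0 0 0 0 0.01;0 0 0.03 0 0 0 0.01;0 0 0.03 0 0 0 0.01;0 0 0.025 0 0 0 0.01;0 0 0.015 0 0 0 0.01;0 0 0.01 0 0 0 0.01;0 0 0 0 0 0 0.01;0 0 0 0 0 0 0.01;0 0 0 0 0 0 0.01'
python3 st.py 485.1 89 82; python3 -c "
from h import *
d=grab('side','s4.png');cv2.imwrite('pics/s4c.png',cv2.resize(d['pixels'][180:280,270:400],None,fx=5,fy=5))"
```

```text
t: 14.32
tool_pos: [490.6, 80.6, 94.6]
tcp_rot: [179.8, -44.9, 107.1]
wrist_force: [0.5, 0.5, -1.3]
width: 0.241
grip_force: 30.0
[490.6  80.6  94.6] [179.8 -44.9 107.1] [ 39.  40. -41. 110. -21.  56.  34.]
axes [[-0.209, 0.677, 0.706], [0.956, 0.292, 0.002], [-0.205, 0.675, -0.709]]
z.n 0.9998333868175749
to target (tool axes, m) [-0.0021 -0.0028  0.0158]
```

View pics/s4c.png

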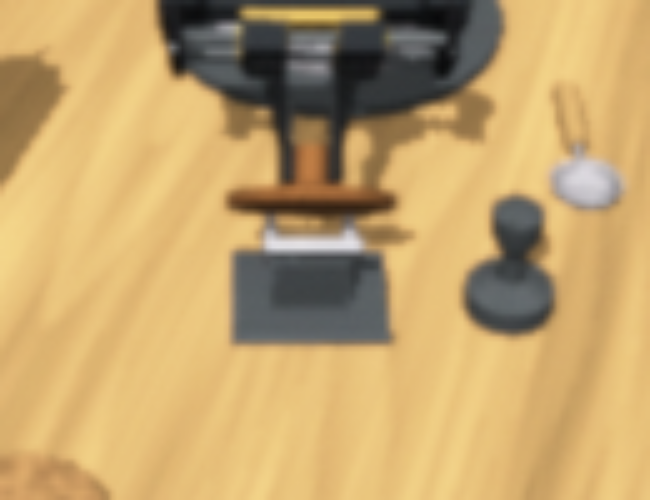

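The crop shows the held lid edge-on at (310,200), square to and centred over the slope's upper edge at (314,240). Finish the approach and let go.

```bash
python3 -m jog '-0.001 -0.0025 0.006 0 0 0 0.01;-0.001 0 0.005 0 0 0 0.01;0 0 0.004 0 0 0 0.01;0 0 0 0 0 0 0.01;0 0 0 0 0 0 0.01'; python3 st.py 485.1 89 82
```

```text
t: 14.78
tool_pos: [484.1, 89.3, 81.6]
tcp_rot: [-180.0, -45.0, 107.0]
wrist_force: [0.2, -0.3, -1.3]
width: 0.248
grip_force: 30.0
[484.1  89.3  81.6] [-180.  -45.  107.] [ 38.  41. -41. 112. -21.  53.  34.]
axes [[-0.207, 0.676, 0.708], [0.956, 0.293, -0.0], [-0.208, 0.676, -0.707]]
z.n 0.9998365918750706
to target (tool axes, m) [-0.0001  0.0009 -0.0007]
```

```bash
python3 -m jog '0 0 0.001 0 0 0 0.01;0 0 0 0 0 0 0.028;0 0 0 0 0 0 0.035;0 0 0 0 0 0 0.045;0 0 0 0 0 0 0.045;0 0 0 0 0 0 0.045;0 0 -0.01 0 0 0 0.045;0 0 -0.025 0 0 0 0.045;0 0 -0.03 0 0 0 0.045;0 0 -0.03 0 0 0 0.045;0 0 -0.03 0 0 0 0.045;0 0 -0.03 0 0 0 0.045;0 0 -0.01 0 0 0 0.045;0 0 0 0 0 0 0.045;0 0 0 0 0 0 0.045'
python3 st.py; cat > lean.py <<'E'
from h import *
for n in('top','side','wrist'):
    d=grab(n,'l_'+n+'.png');c=cloud(d);H=cv2.cvtColor(d['pixels'],cv2.COLOR_BGR2HSV)
    with np.errstate(invalid='ignore'): m=(c[...,2]>15)&(c[...,2]<125)&(np.hypot(c[...,0]-484,c[...,1]-90)<75)&(cv2.inRange(H,(0,90,20),(14,255,200))>0)
    p=c[m];print(n,len(p))
    if len(p)<60:continue
    print(' min',p.min(0).round(),'max',p.max(0).round(),'pct mid',((np.percentile(p,1,0)+np.percentile(p,99,0))/2).round(1))
    e=np.array([np.cos(np.radians(107)),np.sin(np.radians(107))]);f=np.array([e[1],-e[0]]);A=(p[:,:2]-[488,79.4])@e;B=(p[:,:2]-[488,79.4])@f
    o=p[:,2]-A;print(' z-A pct',np.percentile(o,[5,25,50,75,95]).round(1))
    k=np.abs(o-np.median(o))<7;t=(A+p[:,2])[k]/np.sqrt(2);print(' along',np.percentile(t,[1,99]).round(1),'B',np.percentile(B[k],[1,99]).round(1),'polyfit',np.polyfit(A[k],p[k,2],1))
E
python3 lean.py
```

```text
t: 16.03
tool_pos: [517.8, -21.5, 197.4]
tcp_rot: [-180.0, -45.0, 107.0]
wrist_force: [0.2, 0.3, 0.2]
width: 0.515
grip_force: 0.0
[517.8 -21.5 197.4] [-180.  -45.  107.] [ 46.  35. -40.  99. -19.  74.  34.]
axes [[-0.207, 0.676, 0.707], [0.956, 0.293, -0.0], [-0.208, 0.676, -0.707]]
z.n 0.9998368332963686
top 482
 min [433.  57.  34.] max [530. 134. 111.] pct mid [481.2  93.8  73.8]
 z-A pct [54.4 57.5 59.6 61.7 96.8]
 along [ 13.7 112.4] B [-49.4  44.7] polyfit [ 0.98079802 59.42923279]
side 141
 min [436.  81.  68.] max [525. 138. 107.] pct mid [480.7 108.9  87.9]
 z-A pct [44.1 45.5 50.6 69.7 87.6]
 along [ 65.8 113.7] B [-40.1  48.9] polyfit [ 1.12484808 42.15679233]
wrist 5011
 min [434.  54.  37.] max [533. 132. 110.] pct mid [483.8  92.1  73.2]
 z-A pct [58.5 59.6 60.4 61.1 99.7]
 along [ 13.1 109.4] B [-48.1  47.3] polyfit [ 0.99570006 60.27677093]
```

```bash
python3 - <<'E'
from h import *
e=np.array([np.cos(np.radians(107)),np.sin(np.radians(107))]);f=np.array([e[1],-e[0]])
d=load('wrist');c=cloud(d);H=cv2.cvtColor(d['pixels'],cv2.COLOR_BGR2HSV);br=cv2.inRange(H,(0,90,20),(14,255,200))>0
A=(c[...,:2]-[488,79.4])@e;B=(c[...,:2]-[488,79.4])@f;Z=c[...,2];t=(A+Z)/2**.5;w=(Z-A)/2**.5
with np.errstate(invalid='ignore'):
  for s in(-1,1):
    m=(~br)&(abs(B*s-25)<12)&(t>-5)&(t<25)&(w>36)&(w<60);print(s,m.sum(),'B',np.percentile(B[m],[5,50,95]).round(1),'t',np.percentile(t[m],[5,50,95]).round(1),'w',np.percentile(w[m],[5,95]).round(1)) if m.sum() else print(s,0)
  m=br&(abs(w-42.5)<4)
  q=np.argwhere(m);k=cv2.findContours(m.astype(np.uint8),0,2)[0];k=max(k,key=cv2.contourArea)[:,0];h=cv2.convexHull(k)[:,0]
  P=np.c_[B[h[:,1],h[:,0]],t[h[:,1],h[:,0]]];P=P[np.isfinite(P).all(1)];X=np.c_[2*P,np.ones(len(P))];x=np.linalg.lstsq(X,(P**2).sum(1),rcond=None)[0];print('circle B,t',x[:2],np.sqrt(x[2]+x[:2]@x[:2]))
  m=br&(w>60)&(abs(B)<20)&(t>40)&(t<80);print('knob B,t,w',B[m].mean(),t[m].mean(),w[m].max())
E
```

```text
-1 164 B [-31.6 -22.4 -14.7] t [ 8.4 13.2 24.2] w [40.6 53.4]
1 173 B [14.8 25.4 31.9] t [ 8.6 13.3 24.4] w [40.2 53.1]
circle B,t [-0.15668004 60.74385821] 50.89653794342166
knob B,t,w 0.02795295268759382 62.00209035894053 74.98780048431887
```

The lid lies flat on the slope, centred across it (B≈0) and against the pins (edge near t≈10). Now I untilt, yaw -90° and tilt for the rim grasp from the uphill side.

```bash
python3 -m jog '0.028 0 -0.028 0 0 0 0.045;0.028 0 -0.028 0 0 0 0.045;0 0 0 0 -0.0982 0 0.04;0 0 0 0 -0.0982 0 0.04;0 0 0 0 -0.0982 0 0.04;0 0 0 0 -0.0982 0 0.04;0 0 0 0 -0.0982 0 0.04;0 0 0 0 -0.0982 0 0.04;0 0 0 0 -0.0982 0 0.04;0 0 0 0 -0.0982 0 0.04'
python3 -m jog '0 0 0 0 0 0.1122 0.035;0 0 0 0 0 0.1122 0.035;0 0 0 0 0 0.1122 0.035;0 0 0 0 0 0.1122 0.035;0 0 0 0 0 0.1122 0.035;0 0 0 0 0 0.1122 0.035;0 0 0 0 0 0.1122 0.035;0 0 0 0 0 0.1122 0.035;0 0 0 0 0 0.1122 0.035;0 0 0 0 0 0.1122 0.035;0 0 0 0 0 0.1122 0.035;0 0 0 0 0 0.1122 0.035;0 0 0 0 0 0.1122 0.035;0 0 0 0 0 0.1122 0.035'
python3 -m jog '0 -0.0312 0.007 0 0 0 0.035;0 -0.0312 0.007 0 0 0 0.035;0 -0.0312 0.007 0 0 0 0.035;0 -0.0312 0.007 0 0 0 0.035;0 -0.0312 0.007 0 0 0 0.035;0 -0.0312 0.007 0 0 0 0.035;0 0 0 -0.0982 0 0 0.035;0 0 0 -0.0982 0 0 0.035;0 0 0 -0.0982 0 0 0.035;0 0 0 -0.0982 0 0 0.035;0 0 0 -0.0982 0 0 0.035;0 0 0 -0.0982 0 0 0.035;0 0 0 -0.0982 0 0 0.035;0 0 0 -0.0982 0 0 0.035;0 0 0 0 0 0 0.035;0 0 0 0 0 0 0.035'
python3 st.py 464.1 157.8 135.8
```

```text
t: 17.02
tool_pos: [517.6, -20.7, 276.5]
tcp_rot: [-180.0, 0.2, 107.1]
wrist_force: [-0.5, 0.4, 0.7]
width: 0.464
grip_force: 0.0
t: 18.18
tool_pos: [517.2, -20.6, 275.5]
tcp_rot: [-179.9, 0.2, 16.8]
wrist_force: [-0.3, -0.2, 0.8]
width: 0.4
grip_force: 0.0
t: 19.52
tool_pos: [462.3, 158.2, 233.2]
tcp_rot: [135.1, 0.3, 17.3]
wrist_force: [0.1, 0.5, 0.9]
width: 0.402
grip_force: 0.0
[462.3 158.2 233.2] [135.1   0.3  17.3] [ -24.   23.  -29.  109.   45.   86. -145.]
axes [[0.955, 0.297, -0.004], [0.213, -0.675, 0.706], [0.207, -0.676, -0.708]]
z.n 0.0009575622075934607
to target (tool axes, m) [ 0.0021 -0.0681  0.0696]
```

```bash
python3 -m jog '0.001 -0.0227 0.0232 0 0 0 0.035;0.001 -0.0227 0.0232 0 0 0 0.035;0 -0.0227 0.0232 0 0 0 0.035;0 0 0 0 0 0 0.035;0 0 0 0 0 0 0.035;0 0 0 0 0 0 0.035'
python3 st.py 464.1 157.8 135.8; python3 lean.py
```

```text
t: 20.02
tool_pos: [466.4, 157.0, 139.3]
tcp_rot: [135.1, -0.1, 17.0]
wrist_force: [-0.7, 0.2, 0.7]
width: 0.402
grip_force: 0.0
[466.4 157.  139.3] [ 1.351e+02 -1.000e-01  1.700e+01] [ -30.   29.  -22.  113.   47.   77. -152.]
axes [[0.956, 0.292, 0.003], [0.205, -0.677, 0.706], [0.208, -0.675, -0.708]]
z.n 0.0010304076071903472
to target (tool axes, m) [-0.002  -0.0035  0.0015]
top 516
 min [432.  56.  35.] max [530. 133. 112.] pct mid [481.2  93.7  72.8]
 z-A pct [54.6 57.6 59.2 60.8 95.2]
 along [ 12.3 111.2] B [-48.8  44.9] polyfit [ 0.99508367 58.94814173]
side 7
wrist 1782
 min [438.  74.  28.] max [533. 136. 109.] pct mid [486.7 106.2  90. ]
 z-A pct [48.6 52.4 56.9 70.9 95. ]
 along [ 60.5 113. ] B [-36.9  51.1] polyfit [ 0.87087141 60.91214085]
```

Joint 7 sits at its limit in this orientation, so I take the half-turned equivalent grasp.

```bash
python3 -m jog '0 0 -0.02 0 0 0 0.035;0 0 0 0 0 -0.12 0.035;0 0 0 0 0 -0.12 0.035;0 0 0 0 0 -0.12 0.035;0 0 0 0 0 -0.12 0.035;0 0 0 0 0 -0.12 0.035;0 0 0 0 0 -0.12 0.035;0 0 0 0 0 -0.12 0.035;0 0 0 0 0 -0.12 0.035;0 0 0 0 0 -0.12 0.035;0 0 0 0 0 -0.12 0.035;0 0 0 0 0 -0.12 0.035;0 0 0 0 0 -0.12 0.035;0 0 0 0 0 -0.12 0.035;0 0 0 0 0 -0.12 0.035'
python3 -m jog '0 0 0 0 0 -0.12 0.035;0 0 0 0 0 -0.12 0.035;0 0 0 0 0 -0.12 0.035;0 0 0 0 0 -0.12 0.035;0 0 0 0 0 -0.12 0.035;0 0 0 0 0 -0.12 0.035;0 0 0 0 0 -0.12 0.035;0 0 0 0 0 -0.12 0.035;0 0 0 0 0 -0.12 0.035;0 0 0 0 0 -0.12 0.035;0 0 0 0 0 -0.12 0.035;0 0 0 0 0 -0.12 0.035;0 0 0 0 0 -0.0216 0.035;0 0 0 0 0 0 0.035;0 0 0 0 0 0 0.035'
python3 st.py 464.1 157.8 135.8; python3 lean.py; python3 st.py 482.3 98.5 86.3
```

```text
t: 21.42
tool_pos: [462.1, 170.4, 153.0]
tcp_rot: [-173.7, 44.6, 116.1]
wrist_force: [0.0, 0.7, -0.7]
width: 0.404
grip_force: 0.0
t: 22.67
tool_pos: [461.9, 170.2, 152.3]
tcp_rot: [-135.0, 0.2, -163.1]
wrist_force: [-0.0, -0.2, 0.2]
width: 0.401
grip_force: 0.0
[461.9 170.2 152.3] [-135.     0.2 -163.1] [-11.  37. -50. 111.  55.  92.  19.]
axes [[-0.957, -0.291, -0.003], [-0.204, 0.677, -0.707], [0.207, -0.676, -0.707]]
z.n 0.0001177298500357918
to target (tool axes, m) [0.0015 0.0029 0.0205]
top 612
 min [442.  57.  36.] max [530. 134. 112.] pct mid [486.9  93.9  73.4]
 z-A pct [54.9 57.7 59.4 61.3 95.2]
 along [ 13.4 111.3] B [-33.7  45.3] polyfit [ 0.99044852 59.25445873]
side 8
wrist 1538
 min [432.  67.  39.] max [522. 136. 109.] pct mid [471.6 104.4  91.2]
 z-A pct [48.7 52.6 56.8 73.2 95.5]
 along [ 62.6 112.8] B [-51.1  36.8] polyfit [ 0.84416405 61.72911716]
[461.7 170.3 152. ] [-1.35e+02  1.00e-01 -1.63e+02] [-11.  37. -50. 111.  55.  92.  19.]
axes [[-0.956, -0.292, -0.001], [-0.205, 0.676, -0.707], [0.208, -0.676, -0.707]]
z.n -0.0003119415616517952
to target (tool axes, m) [ 0.0013 -0.0063  0.0992]
```

```bash
python3 -m jog '0.0015 0.0025 0 0 0 0 0.035;0 0 0.025 0 0 0 0.035;0 0 0.025 0 0 0 0.035;0 0 0.02 0 0 0 0.035;0 0 0.012 0 0 0 0.035;0 0 0.006 0 0 0 0.035;0 0 0 0 0 0 0.035;0 0 0 0 0 0 0.035'
python3 st.py 478.3 111.1 87.0
python3 -c "
from h import *
d=grab('side');cv2.imwrite('pics/s5.png',cv2.resize(d['pixels'][150:290,240:420],None,fx=4,fy=4))"
```

```text
t: 23.48
tool_pos: [477.9, 112.9, 88.0]
tcp_rot: [-135.0, 0.0, -162.9]
wrist_force: [-0.0, 0.4, 0.1]
width: 0.4
grip_force: 0.0
[477.9 112.9  88. ] [-135.     0.  -162.9] [ -7.  40. -47. 116.  62.  85.  17.]
axes [[-0.956, -0.293, -0.001], [-0.207, 0.677, -0.707], [0.208, -0.675, -0.708]]
z.n 0.000615306509965734
to target (tool axes, m) [ 0.0002 -0.0006  0.002 ]
```

```bash
python3 -m jog '0 0 0.001 0 0 0 0.02;0 0 0 0 0 0 0.015;0 0 0 0 0 0 0.01;0 0 0 0 0 0 0.005;0 0 0 0 0 0 0.003;0 0 0 0 0 0 0.003;0 0 0 0 0 0 0.003;0 0 0 0 0 0 0.003' 40
python3 -m jog '0 -0.004 -0.004 0 0 0 0.003;0 -0.01 -0.01 0 0 0 0.003;0 -0.02 -0.02 0 0 0 0.003;0 -0.022 -0.022 0 0 0 0.003;0 -0.022 -0.022 0 0 0 0.003;0 -0.022 -0.022 0 0 0 0.003;0 -0.01 -0.01 0 0 0 0.003;0 0 0 0 0 0 0.003;0 0 0 0 0 0 0.003'
python3 st.py
```

```text
t: 24.2
tool_pos: [478.2, 111.6, 87.1]
tcp_rot: [-135.0, 0.0, -163.0]
wrist_force: [-0.2, 1.0, 0.7]
width: 0.105
grip_force: 40.0
t: 24.95
tool_pos: [477.9, 111.4, 243.7]
tcp_rot: [-135.0, 0.1, -163.0]
wrist_force: [0.9, -0.4, -1.3]
width: 0.102
grip_force: 40.0
[477.9 111.4 243.7] [-1.35e+02  1.00e-01 -1.63e+02] [ -2.  26. -53. 110.  53.  92.  33.]
axes [[-0.956, -0.293, -0.002], [-0.205, 0.677, -0.707], [0.208, -0.676, -0.707]]
z.n -7.886666792221678e-05
```

Lid gripped by its rim (8.9 mm) and lifted. Swing upright and yaw to the slot normal.

```bash
python3 -m jog '0 0 0 -0.0982 0 0 0.003;0 0 0 -0.0982 0 0 0.003;0 0 0 -0.0982 0 0 0.003;0 0 0 -0.0982 0 0 0.003;0 0 0 -0.0982 0 0 0.003;0 0 0 -0.0982 0 0 0.003;0 0 0 -0.0982 0 0 0.003;0 0 0 -0.0982 0 0 0.003;0 0 -0.02 0 0 0 0.003;0 0 0 0 0 0 0.003'
python3 -m jog '0 0 0 0 0 0.1174 0.003;0 0 0 0 0 0.1174 0.003;0 0 0 0 0 0.1174 0.003;0 0 0 0 0 0.1174 0.003;0 0 0 0 0 0.1174 0.003;0 0 0 0 0 0.1174 0.003;0 0 0 0 0 0.1174 0.003;0 0 0 0 0 0.1174 0.003;0 0 0 0 0 0.1174 0.003;0 0 0 0 0 0.1174 0.003;0 0 0 0 0 0.1174 0.003;0 0 0 0 0 0.1174 0.003;0 0 0 0 0 0.1174 0.003;0 0 0 0 0 0.1174 0.003;0 0 0 0 0 0.1174 0.003;0 0 0 0 0 0.1174 0.003;0 0 0 0 0 0.1174 0.003;0 0 0 0 0 0.1174 0.003;0 0 0 0 0 0.1174 0.003;0 0 0 0 0 0 0.003'
python3 st.py 495.6 -215.3 262
cat > rack.py <<'E'
from h import *
# plate angle from saucer top and knob
for n in('top','wrist','side'):
    d=grab(n,'r_'+n+'.png');c=cloud(d)
    with np.errstate(invalid='ignore'):
        m=(np.hypot(c[...,0]-544,c[...,1]+234)<65)&(c[...,2]>110)&(c[...,2]<140)
        k=(c[...,2]>68)&(c[...,2]<84)&(np.hypot(c[...,0]-668,c[...,1]+281)<22)
    p=c[m];print(n,len(p))
    if len(p)>20:
        x=p[:,:2]-p[:,:2].mean(0);w,V=np.linalg.eigh(x.T@x);print('  saucer mean',p.mean(0).round(1),'line dir',np.degrees(np.arctan2(V[1,1],V[0,1])).round(1),'zmax',np.percentile(p[:,2],98))
        nn=np.array([np.cos(np.radians(-20.8)),np.sin(np.radians(-20.8))]);print('  along normal',((p[:,:2]-[561,-240.2])@nn).mean(), 'along slot',((p[:,:2]-[561,-240.2])@[-nn[1],nn[0]]).mean())
    if k.sum()>5: print('  knob',c[k].mean(0).round(1))
    with np.errstate(invalid='ignore'): t=(c[...,2]>45)&(c[...,2]<108)&(np.hypot(c[...,0]-495.6,c[...,1]+215.3)<45)
    if t.sum()>5:
        q=c[t];a=(q[:,:2]-[561,-240.2])@nn;b=(q[:,:2]-[561,-240.2])@[-nn[1],nn[0]]
        g=(a>-100)&(a<-35);print('  tines',g.sum(),[(round(float(a[h].mean()),1),round(float(b[h].mean()),1),int(h.sum()),round(float(q[h,2].max()))) for h in(g&(a<-70)&(b<0),g&(a<-70)&(b>0),g&(a>-70)&(b<0),g&(a>-70)&(b>0)) if h.sum()])
E
python3 rack.py
```

```text
t: 25.78
tool_pos: [479.1, 109.6, 263.1]
tcp_rot: [179.9, 0.0, -163.2]
wrist_force: [1.6, 0.1, -0.4]
width: 0.097
grip_force: 40.0
t: 27.45
tool_pos: [476.8, 112.0, 261.1]
tcp_rot: [-179.9, 0.1, 69.2]
wrist_force: [-1.0, 0.3, -1.2]
width: 0.099
grip_force: 40.0
[476.8 112.  261.1] [-1.799e+02  1.000e-01  6.920e+01] [ 19.  12. -43. 107.   9.  64. -47.]
axes [[0.355, 0.935, -0.002], [0.935, -0.355, -0.002], [-0.003, -0.001, -1.0]]
z.n 0.7067953362391829
to target (tool axes, m) [-0.2993  0.1336 -0.0006]
top 142
  saucer mean [ 542.4 -231.8  124.6] line dir 68.2 zmax 134.85625714266305
  along normal -20.378660503806405 along slot 1.2249377433037334
  knob [ 666.  -280.4   75.2]
  tines 30 [(-82.4, -28.8, 8, 76), (-81.5, 31.1, 7, 77), (-61.3, -28.7, 9, 82), (-61.2, 30.9, 6, 78)]
wrist 0
side 0
  knob [ 669.2 -276.4   73.1]
  tines 28 [(-79.0, -26.0, 8, 75), (-79.5, 34.7, 8, 75), (-58.6, -25.8, 12, 80)]
```

```bash
python3 -m jog '-0.0272 0.01215 0 0 0 0 0.003;-0.0272 0.01215 0 0 0 0 0.003;-0.0272 0.01215 0 0 0 0 0.003;-0.0272 0.01215 0 0 0 0 0.003;-0.0272 0.01215 0 0 0 0 0.003;-0.0272 0.01215 0 0 0 0 0.003;-0.0272 0.01215 0 0 0 0 0.003;-0.0272 0.01215 0 0 0 0 0.003;-0.0272 0.01215 0 0 0 0 0.003;-0.0272 0.01215 0 0 0 0 0.003;-0.0272 0.01215 0 0 0 0 0.003;0 0 0 0 0 0 0.003;0 0 0 0 0 0 0.003;0 0 0 0 0 0 0.003'
cat > chk.py <<'E'
from h import *
nn=np.array([np.cos(np.radians(-20.8)),np.sin(np.radians(-20.8))]);tt=np.array([-nn[1],nn[0]])
for n in('top','wrist','side'):
    d=grab(n,'c_'+n+'.png');c=cloud(d);H=cv2.cvtColor(d['pixels'],cv2.COLOR_BGR2HSV)
    r=c[...,:2]-[561,-240.2];a=r@nn;b=r@tt
    with np.errstate(invalid='ignore'): m=(c[...,2]>25)&(c[...,2]<300)&(abs(a+70)<50)&(abs(b)<75)&(cv2.inRange(H,(0,90,15),(14,255,210))>0)
    if m.sum()<20: print(n,m.sum());continue
    A,B,Z=a[m],b[m],c[m][:,2];print(n,m.sum(),'a',np.percentile(A,[2,25,50,75,98]).round(1),'b',np.percentile(B,[1,50,99]).round(1),'z',np.percentile(Z,[1,50,99]).round(1))
    g=abs(A-np.median(A))<5;print('  da/dz, da/db',np.linalg.lstsq(np.c_[Z[g],B[g],np.ones(g.sum())],A[g],rcond=None)[0][:2].round(3))
E
python3 chk.py;python3 st.py 495.6 -215.3 108
python3 -c "
import cv2;d=cv2.imread('pics/c_side.png');cv2.imwrite('pics/s6.png',cv2.resize(d[60:230,270:430],None,fx=3.5,fy=3.5))"
```

```text
t: 28.77
tool_pos: [496.8, -214.9, 262.1]
tcp_rot: [-179.9, -0.0, 69.3]
wrist_force: [0.1, 0.3, -0.5]
width: 0.099
grip_force: 40.0
top 81 a [-95.3 -74.2 -73.8 -70.2 -66.4] b [ 9.5 38.4 51.7] z [187.6 255.2 278.7]
  da/dz, da/db [0.038 0.055]
wrist 2992 a [-101.   -85.1  -71.3  -68.1  -65. ] b [-29.   11.   51.8] z [235.7 271.3 290.1]
  da/dz, da/db [0.066 0.039]
side 356 a [-100.6  -73.6  -71.8  -70.6  -65.5] b [-41.7  13.8  53.7] z [189.  240.8 288.6]
  da/dz, da/db [-0.01   0.006]
[ 497.1 -214.2  262.6] [-180.    -0.    69.4] [ 45.  15. -31. 102.   8.  66. -10.]
axes [[0.352, 0.936, 0.0], [0.936, -0.352, -0.0], [0.0, 0.0, -1.0]]
z.n 0.7071782065272433
to target (tool axes, m) [-0.0016 -0.001   0.1546]
```

View pics/s6.png

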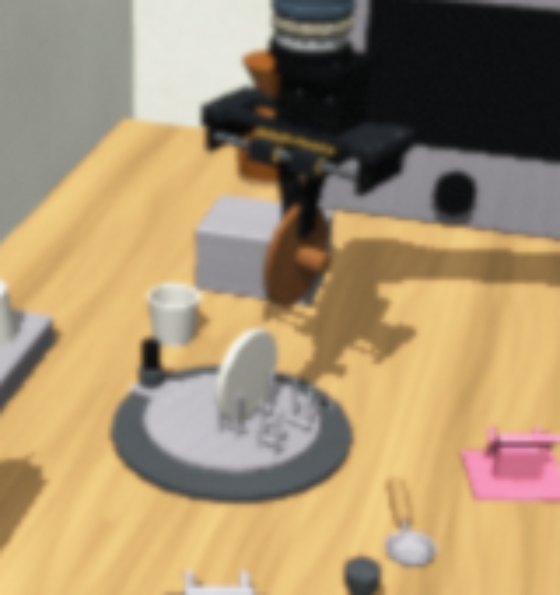

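The crop shows the lid hanging upright at (297,262) above the free slot (300,400), its face parallel to the saucer (248,370) and its knob facing outward. Descending.

```bash
python3 -m jog '-0.0015 -0.0012 0.02 0 0 0 0.003;0 0 0.025 0 0 0 0.003;0 0 0.025 0 0 0 0.003;0 0 0.02 0 0 0 0.003;0 0 0.006 0 0 0 0.003;0 0 0 0 0 0 0.003;0 0 0 0 0 0 0.003;0 0 0 0 0 0 0.003'
python3 chk.py;python3 st.py 495.3 -215.3 108; python3 rack.py
```

```text
t: 29.58
tool_pos: [496.5, -216.8, 168.1]
tcp_rot: [179.8, 0.0, 69.3]
wrist_force: [-0.5, 0.2, -0.5]
width: 0.104
grip_force: 40.0
top 55 a [-74.5 -73.8 -73.3 -69.7 -66.3] b [25.  37.5 49.3] z [119.  163.  213.1]
  da/dz, da/db [0.038 0.068]
wrist 3076 a [-100.8  -84.7  -70.9  -67.7  -64.5] b [-30.8   8.7  49.2] z [141.2 178.2 244.7]
  da/dz, da/db [0.05  0.032]
side 301 a [-100.4  -73.4  -71.6  -70.4  -64.4] b [-41.1  11.4  51.5] z [ 99.5 147.4 195. ]
  da/dz, da/db [-0.006  0.009]
[ 496.1 -217.   167.9] [179.9   0.   69.2] [ 43.  20. -30. 108.  12.  54. -13.]
axes [[0.355, 0.935, -0.0], [0.935, -0.355, 0.003], [0.002, -0.001, -1.0]]
z.n 0.7057277103695406
to target (tool axes, m) [ 0.0013 -0.0015  0.0599]
top 40
  saucer mean [ 544.  -200.   121.1] line dir 164.7 zmax 136.22369276323843
  along normal -30.213576463521612 along slot 31.534833968658965
  knob [ 666.1 -280.8   75.3]
  tines 8 [(-79.7, 29.4, 8, 107)]
wrist 2270
  saucer mean [ 546.1 -224.8  125.7] line dir 66.9 zmax 134.75178997513643
  along normal -19.3606140136877 along slot 9.08015288218895
  knob [ 666.4 -280.2   75.2]
  tines 264 [(-80.1, -27.6, 11, 50), (-79.7, 31.5, 85, 80), (-58.8, -28.2, 84, 81), (-59.1, 31.4, 84, 80)]
side 118
  saucer mean [ 525.6 -214.7  122.5] line dir 165.6 zmax 138.2156186835072
  along normal -42.17512026062528 along slot 11.230307365089041
  knob [ 669.4 -277.3   72.4]
  tines 76 [(-74.4, -18.4, 23, 107), (-73.8, 21.9, 27, 108), (-60.0, -25.2, 13, 97), (-59.4, 32.9, 13, 106)]
```

```bash
python3 -m jog '0.0024 -0.001 0 0 0 0 0.003;0 0 0.012 0 0 0 0.003;0 0 0.015 0 0 0 0.003;0 0 0.015 0 0 0 0.003;0 0 0.01 0 0 0 0.003;0 0 0 0 0 0 0.003;0 0 0 0 0 0 0.003'
python3 -m jog '0 0 0.003 0 0 0 0.003;0 0 0.002 0 0 0 0.003;0 0 0 0 0 0 0.003;0 0 0 0 0 0 0.003'
python3 st.py 495.3 -215.3 106.4
```

```text
t: 30.47
tool_pos: [494.8, -213.9, 113.9]
tcp_rot: [-179.9, -0.0, 69.2]
wrist_force: [0.1, -0.5, -0.7]
width: 0.102
grip_force: 40.0
t: 30.8
tool_pos: [495.4, -214.2, 109.9]
tcp_rot: [180.0, 0.0, 69.2]
wrist_force: [-0.6, -0.1, -0.6]
width: 0.1
grip_force: 40.0
[ 495.4 -214.2  109.9] [180.    0.   69.2] [ 41.  24. -28. 112.  15.  48. -16.]
axes [[0.355, 0.935, -0.0], [0.935, -0.355, 0.001], [0.001, -0.0, -1.0]]
z.n 0.7066294905978252
to target (tool axes, m) [-0.001   0.0003  0.0035]
```

```bash
python3 -m jog '0 0 0.001 0 0 0 0.003;0 0 0.001 0 0 0 0.003;0 0 0.001 0 0 0 0.003;0 0 0 0 0 0 0.003;0 0 0 0 0 0 0.003'; python3 -m jog '0 0 0.001 0 0 0 0.003;0 0 0 0 0 0 0.003;0 0 0 0 0 0 0.003'
```

```text
t: 31.22
tool_pos: [495.5, -214.3, 107.2]
tcp_rot: [180.0, 0.0, 69.2]
wrist_force: [-0.4, 1.1, 4.8]
width: 0.097
grip_force: 40.0
t: 31.47
tool_pos: [495.8, -214.2, 107.0]
tcp_rot: [179.9, 0.0, 69.2]
wrist_force: [-2.4, 0.5, 8.9]
width: 0.101
grip_force: 40.0
```

Contact at the expected height. Open gently, and check before retreating.

```bash
python3 -m jog '0 0 -0.001 0 0 0 0.003;0 0 0 0 0 0 0.012;0 0 0 0 0 0 0.018;0 0 0 0 0 0 0.024;0 0 0 0 0 0 0.028;0 0 0 0 0 0 0.028;0 0 0 0 0 0 0.028;0 0 -0.01 0 0 0 0.028;0 0 -0.02 0 0 0 0.028;0 0 -0.03 0 0 0 0.028;0 0 -0.03 0 0 0 0.028;0 0 -0.03 0 0 0 0.028;0 0 -0.03 0 0 0 0.028;0 0 -0.03 0 0 0 0.028;0 0 0 0 0 0 0.028'
python3 -m jog '0.035 0 -0.02 0 0 0 0.028;0.035 0 -0.02 0 0 0 0.028;0.035 0 0 0 0 0 0.028;0.035 0 0 0 0 0 0.028;0.035 0 0 0 0 0 0.028;0 0 0 0 0 0 0.028;0 0 0 0 0 0 0.028'
python3 chk.py; python3 rack.py; python3 -c "
import cv2,numpy as np
d=cv2.imread('pics/c_side.png')[130:250,270:440];t=cv2.imread('pics/c_top.png')[140:260,330:470]
f=lambda i:cv2.resize(i,(400,400*i.shape[0]//i.shape[1]));a,b=f(d),f(t);h=max(len(a),len(b));o=np.zeros((h,800,3),np.uint8);o[:len(a),:400]=a;o[:len(b),400:]=b;cv2.imwrite('pics/end.png',o)"
```

```text
t: 32.72
tool_pos: [498.5, -214.6, 293.8]
tcp_rot: [179.3, 0.0, 69.2]
wrist_force: [0.4, 0.2, 0.7]
width: 0.32
grip_force: 0.0
t: 33.3
tool_pos: [557.4, -47.8, 326.9]
tcp_rot: [180.0, -0.0, 69.5]
wrist_force: [-0.2, -0.6, 0.5]
width: 0.325
grip_force: 0.0
top 55 a [-82.3 -80.8 -78.9 -76.4 -73.4] b [-42.8 -24.1  -5.5] z [ 74.  125.  134.9]
  da/dz, da/db [ 0.051 -0.017]
wrist 457 a [-106.3  -90.6  -77.2  -73.4  -67. ] b [-26.8  26.6  51.7] z [ 57.8  92.1 129. ]
  da/dz, da/db [-0.025  0.016]
side 263 a [-106.5  -79.9  -78.   -75.7  -72.2] b [-40.6  11.5  54.1] z [ 39.6  89.4 130.4]
  da/dz, da/db [-0.059  0.016]
top 128
  saucer mean [ 532.1 -238.8  126.4] line dir -162.1 zmax 135.64220653178813
  along normal -27.56422128131817 along slot -8.928648975513465
  knob [ 666.  -280.4   75.2]
  tines 23 [(-79.0, -35.0, 18, 108), (-60.5, -29.0, 5, 77)]
wrist 82
  saucer mean [ 497.  -200.9  123.1] line dir 68.2 zmax 130.0869053227426
  along normal -73.79346735171674 along slot 14.026985541377703
  tines 399 [(-92.1, -0.7, 15, 93), (-89.1, 11.6, 214, 108), (-65.1, -14.9, 30, 80), (-65.1, 26.2, 140, 96)]
side 113
  saucer mean [ 524.3 -219.1  121.9] line dir 167.2 zmax 132.2590780528513
  along normal -41.823120908215415 along slot 6.661628781991919
  knob [ 669.6 -277.4   72.3]
  tines 169 [(-77.7, -21.5, 51, 107), (-79.9, 20.6, 117, 107), (-67.8, 42.3, 1, 49)]
```

View pics/end.png

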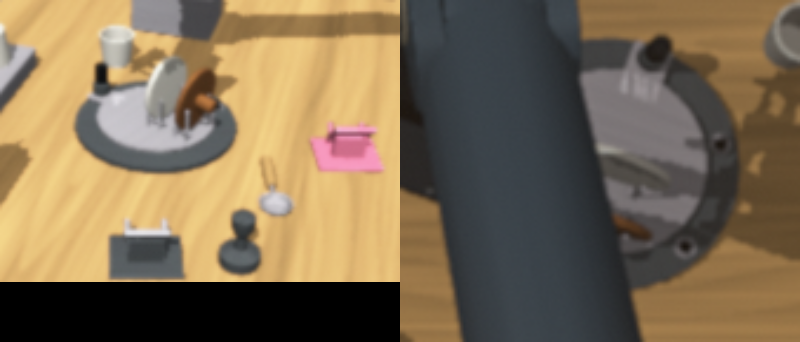

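The side half shows the lid standing in the outer slot at (197,98), with its knob outward, beside the saucer at (166,90). The plunger knob is still at its home height and the other things haven't moved. Handing in.

```bash
python3 -c "
from workcell import manip
print(manip.hand_in())"
```

```text
the job is handed in; nothing more can be done
None
```

I handed the job in at about 33 s: the rack is one hole anticlockwise with the plunger home and the saucer still racked, and the lid, leaned on the stand first, stands in the outer slot with its knob outward and a slight lean of about 3°.

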